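# Advance the sample changer four clicks and open its port

### The arm

A 6-joint arm with a two-finger parallel gripper is mounted at the origin on a cart in front of the work surface, level with it; the furniture and walls round the work are solid. World frame = base frame: x ahead of the robot, y to its left, z up, the work surface at z = 0. Lengths are in m, angles in degrees, forces in N, time in s.
With the tool pointing down it reaches from about 0.4 to 0.825 m from the base axis. Payload 7 kg.
Tool frame: the origin (TCP) lies midway between the tips of the shut fingers; the grasp point (between the pads) lies 19 mm behind it; z points along the fingers, y is the direction in which the jaws open and shut (so a half turn about z gives the same grasp; the last joint's range is limited). The gripper opens to 88 mm and grips with 3 to 60 N. Pads are 19 mm wide; open, the fingers measure 130 mm over their backs; the gripper's body (78 mm by 193 mm) begins 47 mm behind the grasp point.
Start: joints at [91.736, 20.546, 0.682, 0, -70.136, -16.507], TCP at [0.172, 0.653, 0.19] pointing down, gripper open.
Joint ranges: [-176.03, 176.03], [-82.01, 121.73], [-58.28, 71.71], [-173.87, 95.51], [-174.79, -0.11], [-173.66, 173.66]. Speed limits (degrees/s): [136.94, 136.94, 172.46, 180, 180, 180].

### API

Orientations are given as [roll, pitch, yaw] about the fixed x, y, z axes, in that order (R = Rz(yaw) Ry(pitch) Rx(roll)).
In Python, from plant import sensors, viewer, r gives the robot as it stands. The module is installed in compiled form; this text tells all that it offers.
- The arm moves only by the shell command python3 -m handwheel 'ROWS' [OPENING] [FORCE]. ROWS is JSON, one flat list of numbers, 6 for each row, row after row: the shift along the world's x, y, z in cm, then the turn, a rotation vector about the world's x, y, z in rad. In form: [tx, ty, tz, wx, wy, wz, tx, ty, tz, wx, wy, wz, ...]. A call has 1 to 8 rows; each row is the pose to reach, as a shift and turn from the pose measured when the call began; what a row does not reach only later rows make up. A row lasts 1/10 s, in which the tool goes at most 50 mm and 8.59 degrees, less where a joint would pass 70% of its speed; a pose out of reach is approached as far as the arm can. A call with a gripper value outside its range is refused whole. OPENING is the closure in counts, from 0 (fully open) to 255 (shut), set as the call begins (- or left out, the last holds). The fingers move at their own pace and stop on an object; FORCE is the grip in N (left out, the last holds). Time passes only in rows, so rows that repeat a pose let the fingers close. It gives the time, the measured TCP pose, the force and the opening at its end, in the units of the state.
- sensors.get_state(): the state, without advancing time (a new reading comes with each control period).
- viewer.capture(name): name is "side" or "top"; returns a dict with "img" (384x512x3 uint8, red, green, blue), "camera_matrix" (3x3 intrinsics, pixels), "camera_from_world" (4x4, takes a point from world to camera coordinates). Camera axes: x right, y down, z forward; pixel columns grow to the right and rows downward; lengths in m; the calibration is good to about 2 mm. A picture is of the moment at which its call begins. There is no depth.
- r.close_job(): hands the job in, once; it reports no verdict.
The state is a dict: "time_s": time; "joints": joint angles; "qd": joint speeds; "joint_torque": joint torques, N m; "tcp_pos": TCP position; "eef_rot": TCP orientation; "contact_force": force on the tool from outside, world axes, zero at the start; "moment": the same for the moment, N m; "gripper_width": finger opening in m.
Only numpy, scipy, OpenCV 4.12 (cv2) and the standard library are available. Lean on these libraries where they do the work, as an engineer would, in place of code of your own. Each camera call takes 0.05 s, during which the arm holds its last target.

### The job

Move the covered sample changer on by exactly four samples: push the ribs of its wheel, where the rim sticks out at the front, so that the wheel turns clockwise seen from above by four clicks, with the port cap still locked on. Then press the port cap down against its spring, turn it counter-clockwise to free it without forcing it, lift it off and stand it gently upright on the bench clear of the changer, leaving the wheel where it clicked in. Do not disturb the plate, the bottle and the small rack standing round it.

Things in the scene. Friction and masses are not known exactly. Their poses are not given: they have to be found in the camera images.
- changer: Fixed light-grey sample changer, a low box 52 mm high. Origin on the worktop on the wheel's vertical axis; x points from its open front to its back, y to the left seen from the front, z up. The housing reaches from x = -55 mm (front face) to +113 mm and y = +-113 mm; the front opening spans y = +-97 mm under a 6 mm cover. Apart from collar and cap the cover is flat
- changer_axis (a point): On the wheel's axis, 33 mm above the worktop (half-way up the ribs), changer's axes. Dark grey disc of radius 104 mm, top 24 mm above the worktop, sticking out of the front to x = -104 mm. On its rim 10 equal radial ribs, 36 degrees apart: each 74 to 102 mm from the axis, 10 mm thick, 24 to 42 mm above the worktop. At rest one rib points straight to -x, the next 36 degrees either side
- front_rib (a point): Fixed point in the front, 88 mm from the wheel's axis towards -x, 33 mm above the worktop: the middle of the foremost rib when the wheel rests. A sprung roller holds the wheel at each click. Pushing a rib here takes up to about 9 N, most at first; at half way (18 degrees) the force falls to nothing and the wheel snaps on to the next click by itself, if nothing is in its way. It turns either way, without end
- wheel (a joint): angle of the wheel in rad, near 0 (resting in a click position) at the start, growing by 0.628 per click as it turns clockwise seen from above, that is, as the front ribs move towards the changer's +y
- port (a point): Centre of the round loading port at the top of its aluminium collar (98 mm across, 20 mm high on the cover), 48 mm behind the wheel's axis, 72 mm above the worktop; changer's axes. The collar is a bayonet: two ledges hold the cap's lugs. Locked, the cap's bar stands 60 degrees clockwise of the changer's x axis; it lifts off only with the bar along that axis (either has 6 degrees of play, then a stop)
- cap_center (a point): Centre of the loose black port cap, half-way up its 39 mm height, 0.1 kg. A disc 62 mm across and 15 mm high, two lugs (81 mm overall along the cap's x axis), and on top a grip bar 56 mm long along the cap's x axis, 16 mm thick, 24 mm high. Locked its centre is 78.5 mm above the worktop. To free it: press down more than 6 mm (spring 6 N, plus 1 N per mm; stop at 10 mm) and turn 60 degrees counter-clockwise
- plate_center (a point): centre of a loose white microplate, 85 x 128 x 15 mm, on the bench to the left; a bystander
- bottle_center (a point): centre of a loose 250 ml glass bottle with a screw cap, 69 mm across and 140 mm high, to the right; a bystander
- red_rack_center (a point): centre of a loose small microtube rack, 76 x 112 x 34 mm, to the right; a bystander
Mind the look-alikes: they are no part of the job. What is shaped like the part that bears cap_center but green is not meant.

How it is judged (in metres and radians):
On the way, in this order (a step that is already met when the one before it is completed fails the run):
1. the wheel rests four clicks clockwise of its start, with the cap still locked in the port (value of joint wheel between 2.4 and 2.63 rad and velocity of joint wheel between -0.1 and 0.1 rad/s and horizontal distance between cap_center and port below 0.006 m and height (world z) of cap_center below 0.083 m and angle between the x axis of cap_center and the x axis of changer, either way round above 0.8 rad), for 0.2 s.
2. the cap has come out of the port (height (world z) of cap_center above 0.097 m), for 0.1 s.
At the end, for the whole second after the job is handed in: The wheel rests in the click position four clicks (2.51 rad, +-0.11 rad) clockwise of its start; the cap stands upright (within 0.12 rad) and at rest on the bench, its centre at most 23 mm high and more than 100 mm from the port's axis (value of joint wheel between 2.4 and 2.63 rad and height (world z) of cap_center below 0.023 m and angle between cap_center's own z axis and vertical below 0.12 rad and horizontal distance between cap_center and port above 0.1 m and linear speed of cap below 0.02 m/s); the robot touches nothing.
It fails at once if a bystander (plate, bottle or small rack) was moved by more than 25 mm (distance of any of plate_center, bottle_center, red_rack_center from where it was at the start of the episode above 0.025 m).
It fails at once if the cap was dropped onto the bench (linear speed of cap above 0.7 m/s and height (world z) of cap_center below 0.05 m).
It fails at once if the cap was forced: over 90 N between cap and changer (contact force between cap and changer above 90 N).
It also fails if it takes over 72 s, if anything falls off the work surface, if the arm or the gripper's body presses on something with over 40 N, if the wrist force passes 120 N, or if a joint passes its speed limit or range.

## Working session

There is one attempt and no reset: what is moved stays moved. The work goes in short steps, Python scripts to look and compute and a shell command to move; the robot and the scene stay as the last step left them, time stands still between calls to the robot, and variables do not carry over. Pictures are saved under pics/ and viewed, and the job is handed in when it is done.

```bash
mkdir -p pics; python3 - <<'E'
from plant import sensors, viewer, r
import cv2
print(sensors.get_state())
for n in ("side","top"):
    c=viewer.capture(n); cv2.imwrite(f"pics/{n}0.png",c["img"][:,:,::-1]); print(c["camera_matrix"],c["camera_from_world"])
E
```

```text
{'time_s': 0.0, 'joints': array([ 9.17374619e+01,  2.05916253e+01,  6.35723645e-01, -1.91909110e-02,
       -7.01379670e+01, -1.65067504e+01]), 'qd': array([-0.09010904,  0.0497952 , -0.0244687 ,  0.01973394, -0.01172935,
       -0.06305368]), 'joint_torque': array([ 1.19692344e-03, -5.82726717e+01,  2.93046874e+01,  6.99694365e+00,
        6.94389077e-03, -1.56068609e-04]), 'tcp_pos': array([0.17197508, 0.65216221, 0.18923835]), 'eef_rot': array([ 1.79904874e+02, -9.37585593e-03, -1.47758157e+01]), 'contact_force': array([ 0.23753404,  0.46308505, -0.16531674]), 'moment': array([-0.04325798, -0.00451805,  0.00027333]), 'gripper_width': 0.08744313625997524}
[[419.84525689   0.         254.12866605]
 [  0.         419.84525689 183.17110944]
 [  0.           0.           1.        ]] [[ 0.98635844 -0.16453093  0.00515775 -0.5799675 ]
 [-0.08586685 -0.54099626 -0.83663011  0.08409871]
 [ 0.14044186  0.82477429 -0.54774398  1.26065807]
 [ 0.          0.          0.          1.        ]]
[[383.47391967   0.         258.63990725]
 [  0.         383.47391967 198.39146644]
 [  0.           0.           1.        ]] [[ 0.00953776 -0.99993446  0.00633233 -0.09371878]
 [-0.9881069  -0.01039649 -0.15341664  0.60117027]
 [ 0.15347242 -0.00479377 -0.9881413   1.11451529]
 [ 0.          0.          0.          1.        ]]
```

View pics/side0.png

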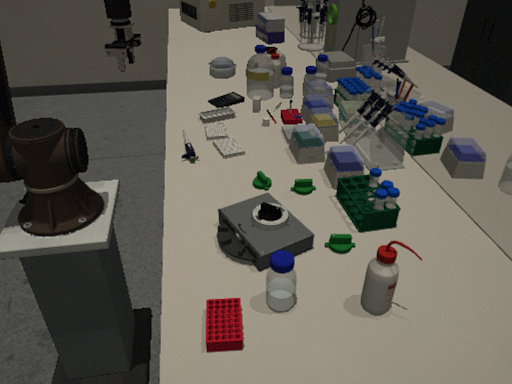

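View pics/top0.png

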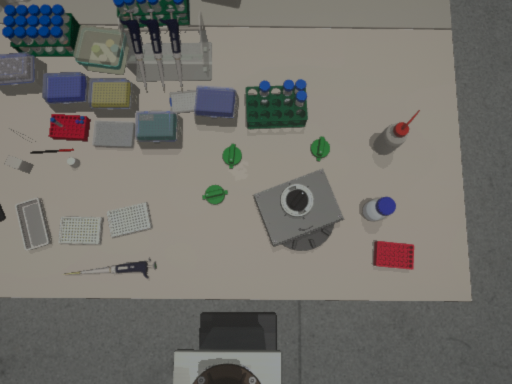

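```bash
python3 - <<'E'
import cv2
a=cv2.imread("pics/top0.png")[125:285,210:420]; cv2.imwrite("pics/tc.png",cv2.resize(a,None,fx=3.75,fy=3.75,interpolation=cv2.INTER_CUBIC))
a=cv2.imread("pics/side0.png")[160:280,200:350]; cv2.imwrite("pics/sc.png",cv2.resize(a,None,fx=5,fy=5,interpolation=cv2.INTER_CUBIC))
E
```

```text
(no output)
```

View pics/tc.png

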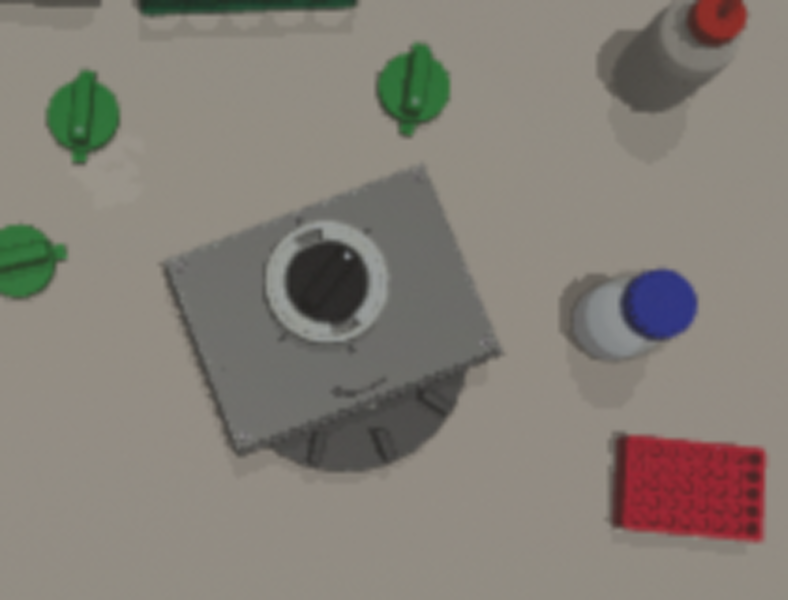

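View pics/sc.png

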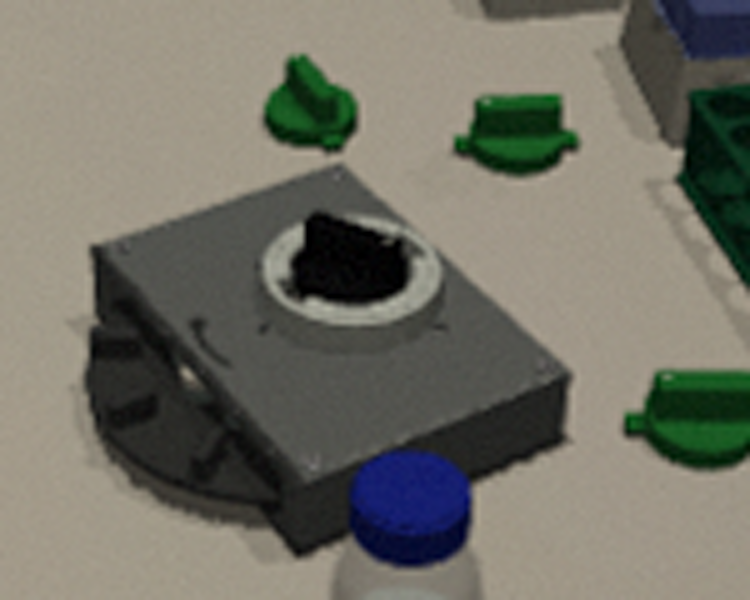

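```bash
cat > h.py <<'E'
import numpy as np
K={"side":np.array([[419.84525689,0,254.12866605],[0,419.84525689,183.17110944],[0,0,1]]),"top":np.array([[383.47391967,0,258.63990725],[0,383.47391967,198.39146644],[0,0,1]])}
T={"side":np.array([[0.98635844,-0.16453093,0.00515775,-0.5799675],[-0.08586685,-0.54099626,-0.83663011,0.08409871],[0.14044186,0.82477429,-0.54774398,1.26065807]]),
"top":np.array([[0.00953776,-0.99993446,0.00633233,-0.09371878],[-0.9881069,-0.01039649,-0.15341664,0.60117027],[0.15347242,-0.00479377,-0.9881413,1.11451529]])}
def proj(c,p):
    q=K[c]@(T[c][:,:3]@np.asarray(p,float)+T[c][:,3]); return q[:2]/q[2]
def back(c,uv,z):
    R=T[c][:,:3];t=T[c][:,3]; o=-R.T@t; d=R.T@np.linalg.inv(K[c])@np.array([*uv,1.]); s=(z-o[2])/d[2]; return o+s*d
def W(pose,p): # changer local -> world
    x,y,a=pose; c,s=np.cos(a),np.sin(a); return np.array([x+c*p[0]-s*p[1],y+s*p[0]+c*p[1],p[2]])
E
cat > fit.py <<'E'
from h import *
from scipy.optimize import least_squares
def px(c,u,v): return ((u+.5)/3.75-.5+210,(v+.5)/3.75-.5+125) if c=="top" else ((u+.5)/5-.5+200,(v+.5)/5-.5+160)
BL=(.113,.113,.052);BR=(.113,-.113,.052);FR=(-.055,-.113,.052);FL=(-.055,.113,.052);P=(.048,0,.072)
obs=[("top",165,264,BL),("top",424,165,BR),("top",500,352,FR),("top",237,443,FL),("top",327,281,P),
("side",95,247,FL),("side",308,483,FR),("side",570,378,BR),("side",340,166,BL),("side",352,269,P)]
f=lambda q:np.concatenate([proj(c,W(q,p))-px(c,u,v) for c,u,v,p in obs])
s=least_squares(f,[.5,-.2,.3])
print(s.x,np.degrees(s.x[2]));print(f(s.x).reshape(-1,2).round(2))
for p in [(-.088,0,.033),(.048,0,.072)]: print(W(s.x,p))
print([proj("top",W(s.x,(-.102*np.cos(a),-.102*np.sin(a),.042)))*3.75-np.array([210,125])*3.75 for a in np.radians([-36,0,36])])
for c,uv,z in [("top",(385,205),.14),("top",(395,255),.034)]: print(back(c,uv,z))
E
python3 fit.py
```

```text
[ 0.55354719 -0.21813368  0.37213326] 21.321664953583863
[[-0.2  -2.08]
 [-0.06 -1.47]
 [ 0.9  -0.13]
 [ 0.63  2.55]
 [-0.02 -0.82]
 [-0.86 -0.06]
 [-1.84  0.56]
 [ 0.62 -1.07]
 [ 0.33 -0.84]
 [ 0.16 -0.37]]
[ 0.47157046 -0.25013079  0.033     ]
[ 0.59826178 -0.20068071  0.072     ]
[array([312.1032386 , 460.36697632]), array([391.11061122, 456.51514714]), array([451.35857623, 406.83053479])]
[ 0.57269045 -0.43871722  0.14      ]
[ 0.43651955 -0.49841023  0.034     ]
```

```bash
cat >> fit.py <<'E'
import cv2
def overlay(fn,c,x0,y0,w,h,k,out,pose):
    a=cv2.imread(fn)[y0:y0+h,x0:x0+w]; a=cv2.resize(a,None,fx=k,fy=k,interpolation=cv2.INTER_CUBIC); a=cv2.convertScaleAbs(a,alpha=1.6)
    def q(p): u=proj(c,W(pose,p)); return tuple(int(round(v)) for v in ((u[0]-x0+.5)*k-.5,(u[1]-y0+.5)*k-.5))
    L=[BL,BR,FR,FL,BL]
    for i in range(4): cv2.line(a,q(L[i]),q(L[i+1]),(0,255,255),1); cv2.line(a,q((*L[i][:2],0)),q((*L[i+1][:2],0)),(255,255,0),1)
    n=np.radians(np.arange(0,361,10))
    cv2.polylines(a,[np.array([q((.048+.049*np.cos(t),.049*np.sin(t),.072)) for t in n])],False,(0,0,255),1)
    cv2.polylines(a,[np.array([q((.104*np.cos(t),.104*np.sin(t),.024)) for t in n])],False,(255,0,255),1)
    for r0 in (-36,0,36):
        t=np.radians(180+r0); e=np.array([np.cos(t),np.sin(t)]);m=np.array([-e[1],e[0]])
        cv2.polylines(a,[np.array([q((*(e*rr+m*w_),.042)) for rr,w_ in [(.074,.005),(.102,.005),(.102,-.005),(.074,-.005),(.074,.005)]])],False,(0,255,0),1)
    cv2.imwrite(out,a)
overlay("pics/top0.png","top",240,160,110,100,6,"pics/o1.png",s.x)
overlay("pics/side0.png","side",210,180,115,95,6,"pics/o2.png",s.x)
E
python3 fit.py >/dev/null
```

```text
(no output)
```

View pics/o1.png

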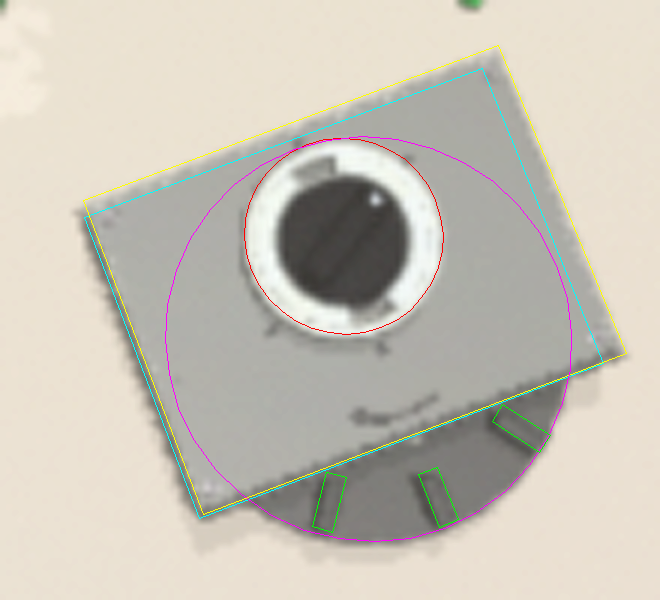

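View pics/o2.png

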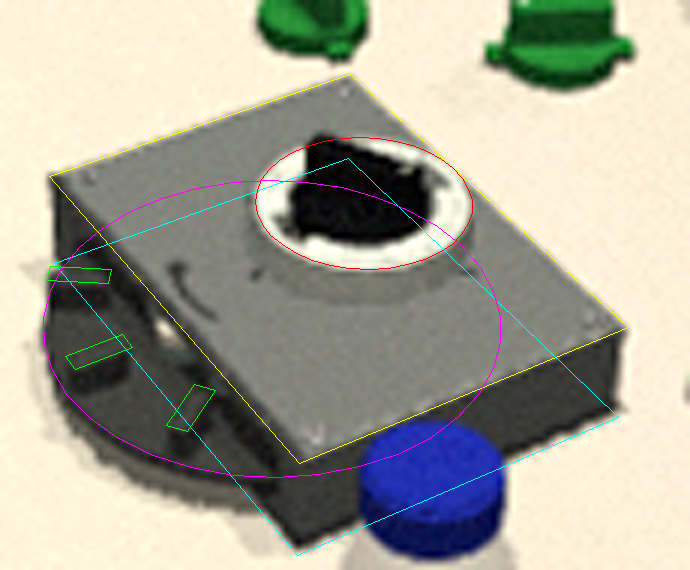

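```bash
python3 - <<'E'
import cv2,numpy as np
for f,(x0,y0,w,h),o in [("side0",(212,200,60,55),"z1"),("top0",(280,215,70,40),"z2")]:
    a=cv2.imread(f"pics/{f}.png")[y0:y0+h,x0:x0+w]; a=(255*(np.minimum(a/130.,1))**.7).astype(np.uint8)
    cv2.imwrite(f"pics/{o}.png",cv2.resize(a,None,fx=10,fy=10,interpolation=cv2.INTER_CUBIC))
E
```

```text
(no output)
```

View pics/z1.png

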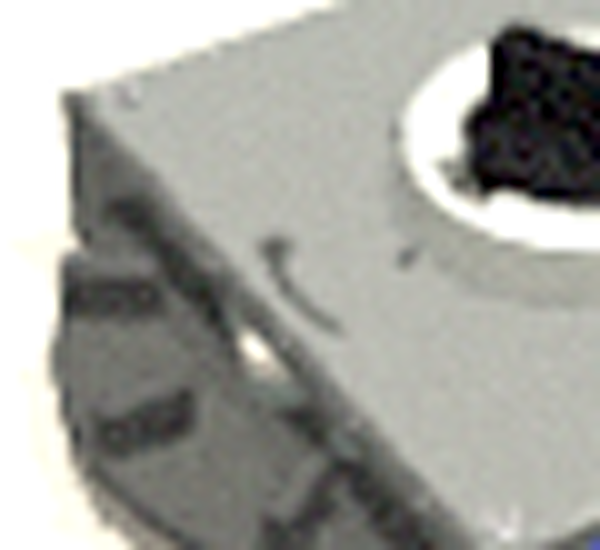

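View pics/z2.png

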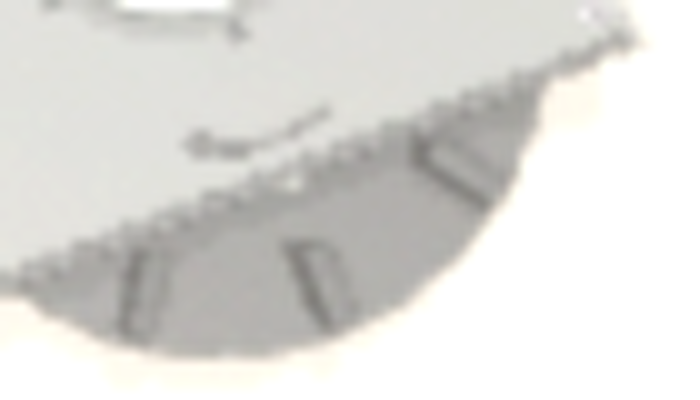

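```bash
python3 - <<'E'
from h import *
P=(.5533,-.2183,.3721)
for p in [(-.088,-.022,.2),(-.088,.021,.03),(-.088,.0215,.03)]: print(W(P,p))
print(W(P,(0,.043,0))-W(P,(0,0,0)))
E
python3 -m handwheel '[5,-5,1,0,0,0, 10,-9,2,0,0,0, 15,-13,3,0,0,0, 19,-17,4,0,0,0, 23,-21,5,0,0,0, 26,-25,5,0,0,-0.1, 28,-30,5,0,0,-0.25, 29,-35,5,0,0,-0.4]' 255 20
```

```text
[ 0.4793208  -0.27078883  0.2       ]
[ 0.46368718 -0.2307315   0.03      ]
[ 0.46350539 -0.23026572  0.03      ]
[-0.01563362  0.04005733  0.        ]
time_s: 0.9
tcp_pos: [0.4369, 0.3607, 0.237]
eef_rot: [179.9, -0.0, -38.1]
contact_force: [1.2, -0.1, -1.0]
gripper_width: 0.0293
```

```bash
python3 -m handwheel '[1,-5,0,0,0,-0.1, 2,-10,0,0,0,-0.2, 3,-15,0,0,0,-0.3, 4,-20,0,0,0,-0.4, 5,-25,0,0,0,-0.5, 5,-30,0,0,0,-0.534, 5,-35,0,0,0,-0.534, 5,-40,0,0,0,-0.534]' && python3 -m handwheel '[0,-5,0,0,0,0, 0,-10,0,0,0,0, 0,-15,0,0,0,0, 0,-17,0,0,0,0, 0,-17,0,0,0,0, 0,-17,0,0,0,0]'
```

```text
time_s: 1.7
tcp_pos: [0.4863, -0.0345, 0.2369]
eef_rot: [179.9, -0.0, -68.6]
contact_force: [1.0, 0.7, -0.0]
gripper_width: 0.0005
time_s: 2.3
tcp_pos: [0.4858, -0.205, 0.2364]
eef_rot: [179.8, 0.0, -68.8]
contact_force: [-0.3, 0.5, -0.1]
gripper_width: 0.0005
```

Shift to above the start gap, then down to z = 0.07 and look.

```bash
python3 -m handwheel '[-0.6,-5,0,0,0,0, -0.65,-6.6,-3,0,0,0, -0.65,-6.6,-8,0,0,0, -0.65,-6.6,-12,0,0,0, -0.65,-6.6,-15,0,0,0, -0.65,-6.6,-16.6,0,0,0, -0.65,-6.6,-16.6,0,0,0]'; cat > snap.py <<'E'
import sys,cv2,numpy as np
from plant import viewer
n=sys.argv[1]
for f,(x0,y0,w,h) in {"side":(200,150,130,120),"top":(230,150,130,110)}.items():
    a=viewer.capture(f)["img"][:,:,::-1][y0:y0+h,x0:x0+w]; a=(255*(np.minimum(a/140.,1))**.7).astype(np.uint8)
    cv2.imwrite(f"pics/{n}_{f}.png",cv2.resize(a,None,fx=4.5,fy=4.5,interpolation=cv2.INTER_CUBIC))
E
python3 snap.py a
```

```text
time_s: 3.0
tcp_pos: [0.4777, -0.2693, 0.0679]
eef_rot: [179.6, 0.2, -68.7]
contact_force: [-1.1, -0.0, -0.8]
gripper_width: 0.0003
```

View pics/a_side.png

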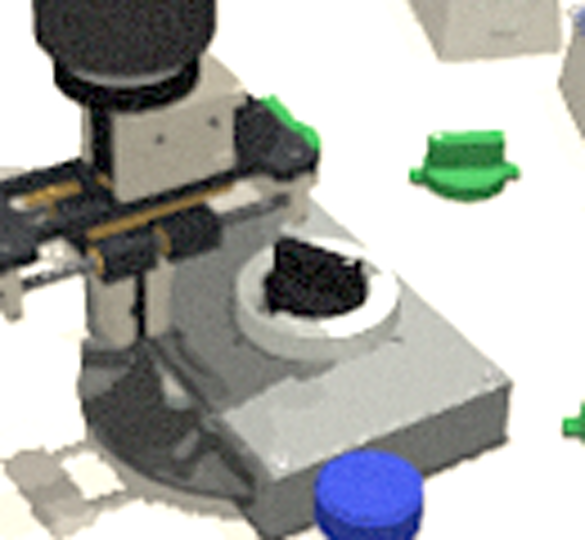

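View pics/a_top.png

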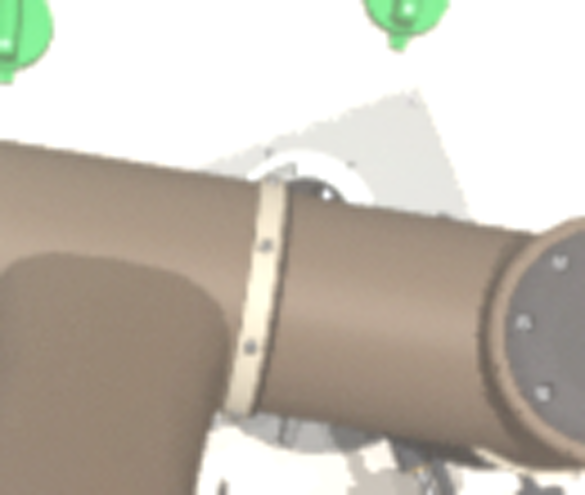

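```bash
python3 -m handwheel '[0,0,-1.5,0,0,0, 0,0,-3,0,0,0, 0,0,-3.7,0,0,0, 0,0,-3.7,0,0,0]'
```

```text
time_s: 3.5
tcp_pos: [0.4801, -0.27, 0.0342]
eef_rot: [179.8, 0.0, -68.6]
contact_force: [0.1, -0.5, -1.0]
gripper_width: 0.0004
```

```bash
python3 -m handwheel '[-0.22,0.56,0,0,0,0, -0.44,1.1,0,0,0,0, -0.58,1.5,0,0,0,0, -0.73,1.9,0,0,0,0, -0.87,2.25,0,0,0,0]'; python3 -m handwheel '[-0.15,0.4,0,0,0,0, -0.3,0.75,0,0,0,0, -0.44,1.1,0,0,0,0, -0.58,1.45,0,0,0,0, -0.69,1.75,0,0,0,0, -0.69,1.75,0,0,0,0, -0.69,1.75,0,0,0,0]'; python3 snap.py b
```

```text
time_s: 4.0
tcp_pos: [0.4715, -0.2471, 0.0346]
eef_rot: [179.9, -0.0, -68.6]
contact_force: [-0.9, 0.9, 0.4]
gripper_width: 0.0005
time_s: 4.7
tcp_pos: [0.4647, -0.2295, 0.0346]
eef_rot: [179.9, -0.0, -68.6]
contact_force: [-0.3, 0.0, 0.1]
gripper_width: 0.0008
```

View pics/b_side.png

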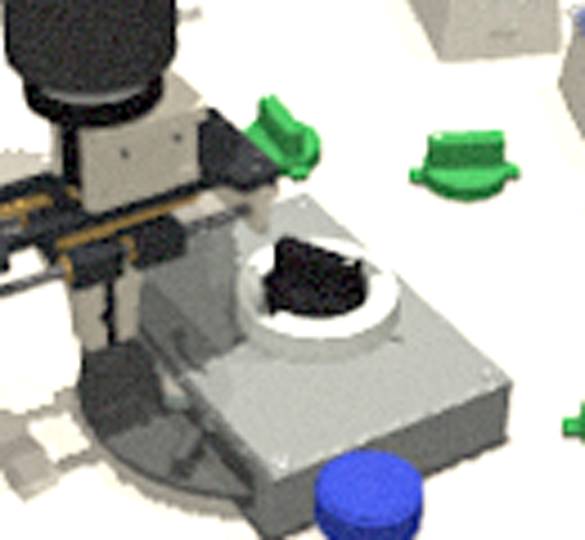

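```bash
python3 -m handwheel '[0,0,1.5,0,0,0, 0,0,3,0,0,0, 0,0,5,0,0,0, 0,0,6,0,0,0]'; python3 snap.py c
```

```text
time_s: 5.2
tcp_pos: [0.4654, -0.23, 0.096]
eef_rot: [180.0, -0.1, -68.6]
contact_force: [1.0, -0.5, 0.1]
gripper_width: -0.0
```

View pics/c_side.png

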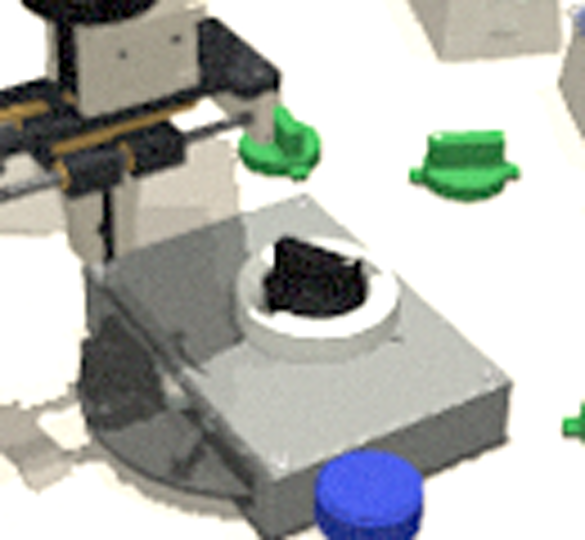

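```bash
python3 -m handwheel '[0.8,-2,0,0,0,0, 1.52,-4.1,0,0,0,0, 1.52,-4.1,-2.5,0,0,0, 1.52,-4.1,-5,0,0,0, 1.52,-4.1,-6.5,0,0,0, 1.52,-4.1,-6.5,0,0,0]';  python3 -m handwheel '[-0.22,0.56,0,0,0,0, -0.44,1.1,0,0,0,0, -0.51,1.3,0,0,0,0,-0.51,1.3,0,0,0,0]';python3 snap.py d
```

```text
time_s: 5.9
tcp_pos: [0.4784, -0.2704, 0.0276]
eef_rot: [179.7, 0.1, -68.7]
contact_force: [-0.1, -0.2, -0.4]
gripper_width: 0.0004
time_s: 6.3
tcp_pos: [0.4737, -0.257, 0.0285]
eef_rot: [179.8, 0.1, -68.6]
contact_force: [-0.7, -0.4, -0.5]
gripper_width: 0.0002
```

View pics/d_side.png

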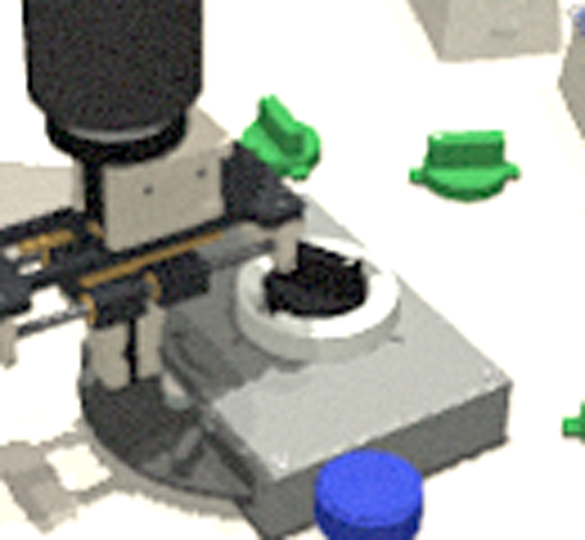

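```bash
for i in 1 2 3 4; do python3 -m handwheel '[-0.11,0.28,0,0,0,0,-0.11,0.28,0,0,0,0]' | sed -n '1,2p;4p'; done
```

```text
time_s: 6.6
tcp_pos: [0.4727, -0.2544, 0.0285]
contact_force: [0.1, -0.4, -0.2]
time_s: 6.8
tcp_pos: [0.4714, -0.2513, 0.0285]
contact_force: [-1.0, -1.0, -0.2]
time_s: 7.0
tcp_pos: [0.4701, -0.2482, 0.0285]
contact_force: [-0.3, -0.2, -0.1]
time_s: 7.2
tcp_pos: [0.4687, -0.2451, 0.0284]
contact_force: [-0.5, -0.6, -0.1]
```

```bash
python3 snap.py e
```

```text
(no output)
```

View pics/e_side.png

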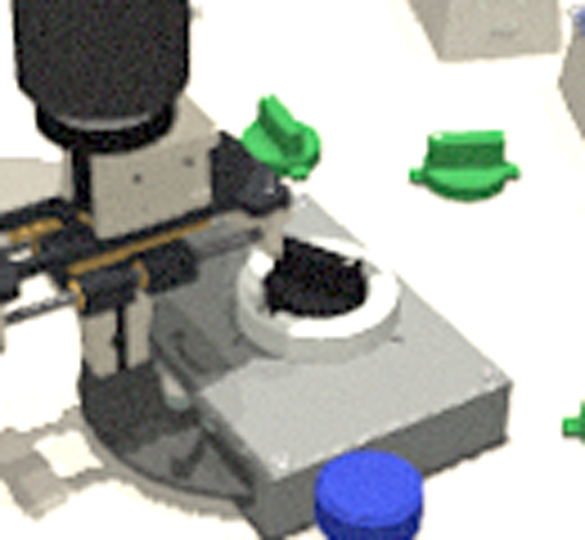

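View pics/e_top.png

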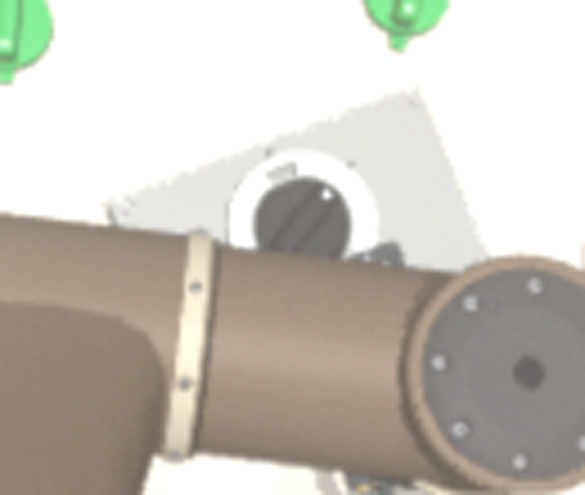

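```bash
python3 - <<'E'
from h import *
P=(.5533,-.2183,.3721)
f=lambda p,c="side":((proj(c,p)-((200,150) if c=="side" else (230,150))+.5)*4.5-.5).round()
for z in (.0285,.06): print(z,f((.4687,-.2451,z)), f(W(P,(-.0886-.02,.0058,z))), f(W(P,(-.0886+.02,.0058,z))))
for z in (.024,.042): print("rib",z,[f(W(P,(-x,y,z))) for x in (.074,.102) for y in (-.005,.005)])
E
python3 - <<'E'
import cv2
a=cv2.imread("pics/e_side.png")[250:500,60:300]; cv2.imwrite("pics/e2.png",cv2.resize(a,None,fx=3,fy=3,interpolation=cv2.INTER_CUBIC))
E
```

```text
0.0285 [114. 411.] [ 83. 423.] [144. 400.]
0.06 [112. 370.] [ 81. 381.] [142. 358.]
rib 0.024 [array([145., 419.]), array([137., 409.]), array([102., 435.]), array([ 94., 425.])]
rib 0.042 [array([144., 396.]), array([136., 386.]), array([101., 412.]), array([ 93., 402.])]
```

View pics/e2.png

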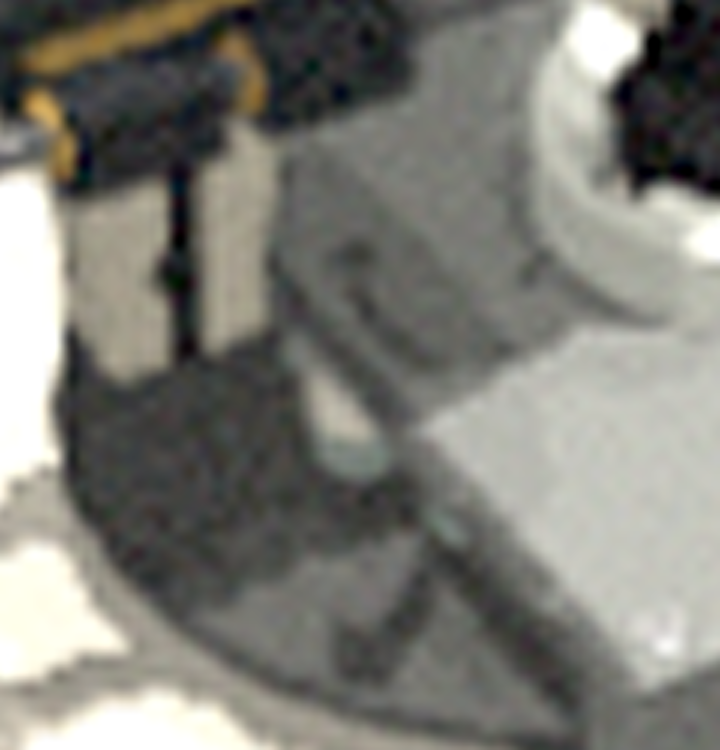

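```bash
python3 - <<'E'
from h import *
import cv2
P=(.5533,-.2183,.3721)
for n in "de":
  a=cv2.imread(f"pics/{n}_side.png")
  for th,col in ((0,(0,255,0)),(18,(0,0,255))):
    for k in (-72,-36,0,36):
      t=np.radians(180-(k+th)); e=np.array([np.cos(t),np.sin(t)]);m=np.array([-e[1],e[0]])
      for z in (.024,.042):
        cv2.polylines(a,[np.array([((proj("side",W(P,(*(e*r+m*w),z)))-(200,150)+.5)*4.5-.5).round().astype(int) for r,w in [(.074,.005),(.102,.005),(.102,-.005),(.074,-.005),(.074,.005)]])],False,col,1)
  cv2.imwrite(f"pics/{n}_r.png",cv2.resize(a[300:520,60:320],None,fx=3,fy=2.7))
E
```

```text
(no output)
```

View pics/e_r.png

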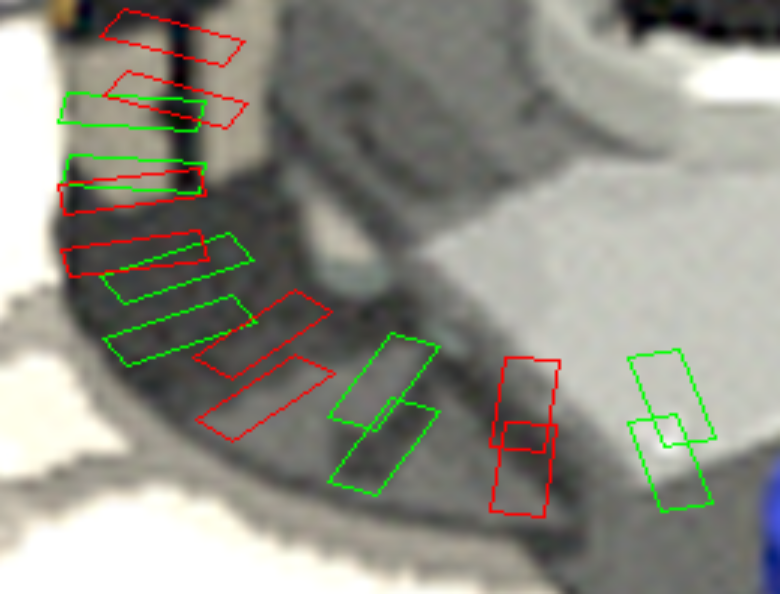

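View pics/d_r.png

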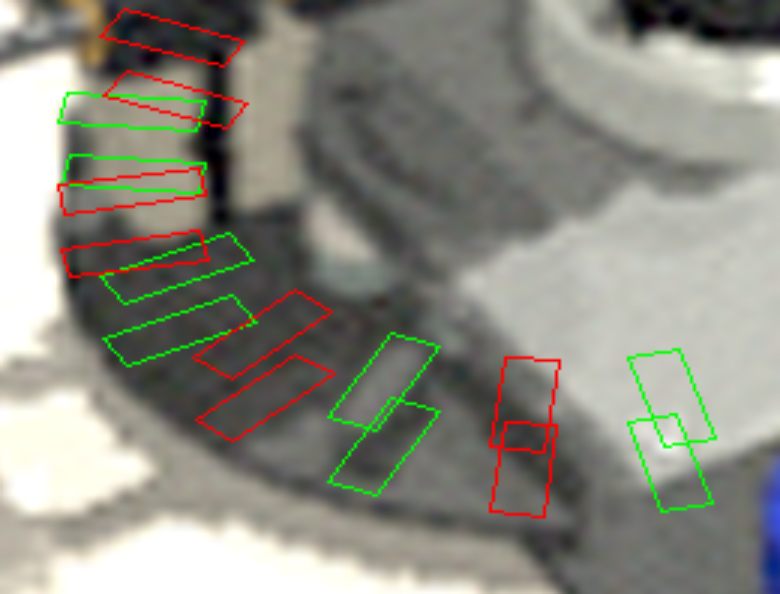

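```bash
python3 - <<'E'
from h import *
f=lambda p,c="side":((proj(c,p)-((200,150) if c=="side" else (230,150))+.5)*4.5-.5).round()
print(f((.4654,-.23,.096)),f((.4777,-.2693,.0679)),f((.4737,-.257,.0285)))
E
python3 - <<'E'
import cv2
a=cv2.imread("pics/c_side.png")[130:380,20:240]; cv2.imwrite("pics/c2.png",cv2.resize(a,None,fx=2.4,fy=2.4,interpolation=cv2.INTER_CUBIC))
E
```

```text
[101. 305.] [132. 384.] [125. 424.]
```

View pics/c2.png

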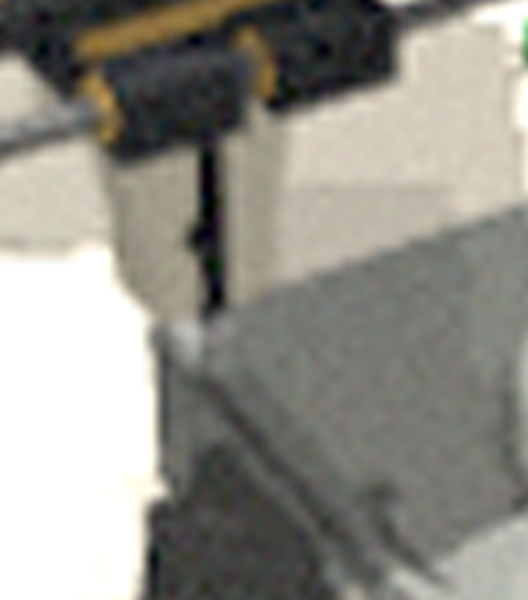

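```bash
python3 - <<'E'
from h import *
import cv2
print(proj("side",(.172,.6522,.1892)),proj("top",(.172,.6522,.1892)), -T["side"][:,:3].T@T["side"][:,3])
a=cv2.imread("pics/side0.png")[0:110,70:180]; cv2.imwrite("pics/s3.png",cv2.resize(cv2.convertScaleAbs(a,alpha=1.5),None,fx=5.4,fy=5.4,interpolation=cv2.INTER_CUBIC))
E
```

```text
[127.95151058  75.2732719 ] [-41.03045839 357.86164762] [ 0.40222797 -1.08968387  0.76386871]
```

View pics/s3.png

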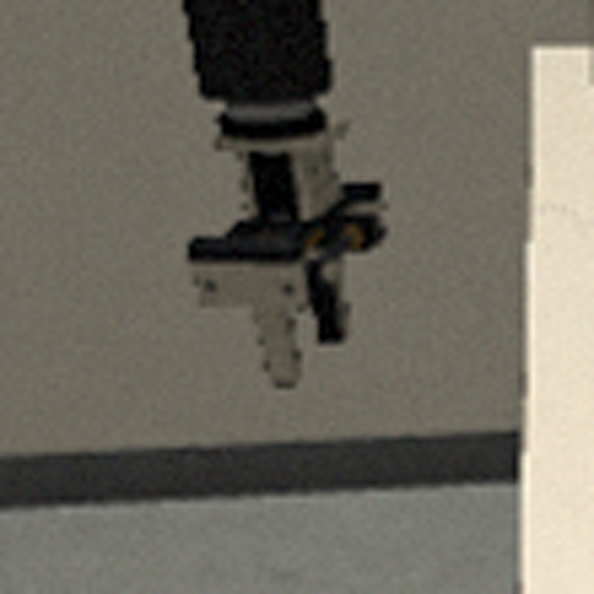

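```bash
python3 - <<'E'
from h import *
for z in (.2,.3,.4,.5): print(z,((proj("top",(.4687,-.2451,z))-(230,150))*4.5).round())
E
python3 -m handwheel '[0,0,2,0,0,0,0,0,5,0,0,0,-3,-1,9,0,0,0,-6,-2,9,0,0,0,-9,-3.5,9,0,0,0,-9,-3.5,9,0,0,0]'; python3 - <<'E'
from plant import viewer
import cv2
for n in ("side","top"): cv2.imwrite(f"pics/f_{n}.png",viewer.capture(n)["img"][:,:,::-1])
E
```

```text
0.2 [403. 409.]
0.3 [434. 401.]
0.4 [474. 390.]
0.5 [524. 377.]
time_s: 7.9
tcp_pos: [0.3759, -0.2809, 0.1189]
eef_rot: [179.8, 0.1, -68.7]
contact_force: [0.4, -0.3, 0.6]
gripper_width: 0.0005
```

View pics/f_top.png

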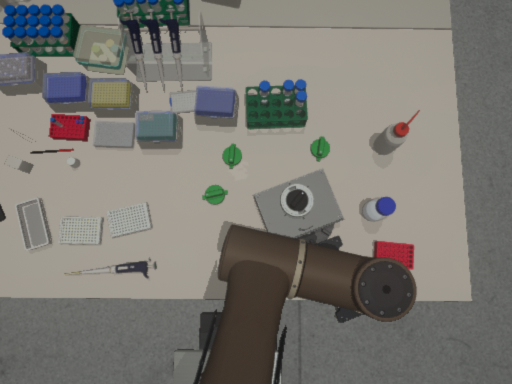

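View pics/f_side.png

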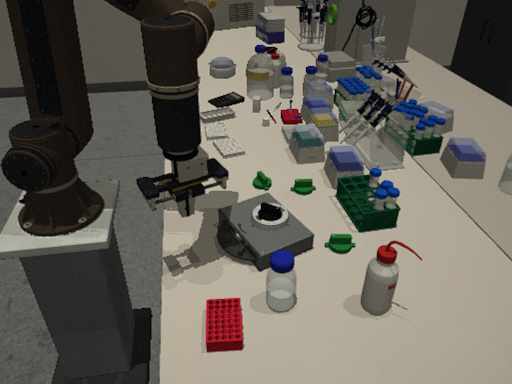

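```bash
python3 - <<'E'
from h import *
print(proj("side",(.3759,-.2809,.1189)),proj("side",(.3759,-.2809,.153)))
E
python3 -m handwheel '[3,-3,-3,0,0,0,4.4,-5,-6,0,0,0,4.4,-5,-8,0,0,0,4.4,-5,-9,0,0,0,4.4,-5,-9.5,0,0,0,4.4,-5,-9.5,0,0,0]'
```

```text
[187.07637551 226.24896086] [185.89540843 215.0530003 ]
time_s: 8.6
tcp_pos: [0.4229, -0.3304, 0.0239]
eef_rot: [179.8, 0.0, -68.6]
contact_force: [-0.2, 0.3, 0.7]
gripper_width: 0.0004
```

```bash
for i in 1 2 3 4 5; do python3 -m handwheel '[0,0,-0.4,0,0,0,0,0,-0.4,0,0,0]' | sed -n '2p;4p'; done
```

```text
tcp_pos: [0.4234, -0.3302, 0.0206]
contact_force: [0.0, 0.6, 0.5]
tcp_pos: [0.4235, -0.3301, 0.0167]
contact_force: [0.2, 0.6, 0.6]
tcp_pos: [0.4231, -0.33, 0.0123]
contact_force: [-0.7, -0.6, -0.3]
tcp_pos: [0.4227, -0.3298, 0.0077]
contact_force: [-1.0, -0.0, -0.0]
tcp_pos: [0.4223, -0.3297, 0.0031]
contact_force: [-0.5, 0.4, 0.3]
```

```bash
for i in 1 2 3 4 5 6; do python3 -m handwheel '[0,0,-0.5,0,0,0,0,0,-0.5,0,0,0]' | sed -n '2p;4p'; done; python3 snap.py g
```

```text
tcp_pos: [0.4217, -0.3294, -0.0027]
contact_force: [-0.2, 0.7, -0.4]
tcp_pos: [0.4212, -0.3292, -0.0085]
contact_force: [0.5, -0.3, -0.7]
tcp_pos: [0.4206, -0.329, -0.0142]
contact_force: [-0.1, -0.1, -0.6]
tcp_pos: [0.4202, -0.3287, -0.0199]
contact_force: [-0.7, -0.2, 0.6]
tcp_pos: [0.4197, -0.3286, -0.0256]
contact_force: [-0.1, 0.2, -0.1]
tcp_pos: [0.4191, -0.3283, -0.0314]
contact_force: [-0.7, -0.8, -0.3]
```

View pics/g_side.png

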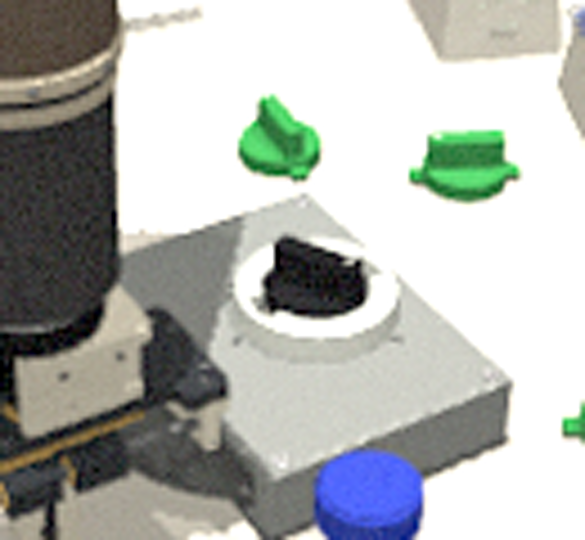

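```bash
for i in 1 2 3 ; do python3 -m handwheel '[0.05,0,-0.3,0,0,0,0.05,0,-0.3,0,0,0]' | sed -n '2p;4p'; done
```

```text
tcp_pos: [0.4199, -0.3284, -0.0341]
contact_force: [0.6, -0.7, 0.6]
tcp_pos: [0.4206, -0.3286, -0.0361]
contact_force: [-3.0, 2.2, 13.5]
tcp_pos: [0.4207, -0.3287, -0.0363]
contact_force: [-9.0, 9.4, 38.0]
```

```bash
python3 -m handwheel '[0,0,2,0,0,0,0,0,6,0,0,0,0,0,9,0,0,0,3,3,9,0,0,0,5.86,5.8,9,0,0,0,5.86,5.8,7,0,0,0,5.86,5.8,7,0,0,0]'; python3 -m handwheel '[0,0,-2,0,0,0,0,0,-4,0,0,0,0,0,-4,0,0,0]'
```

```text
time_s: 12.2
tcp_pos: [0.4782, -0.2694, 0.0318]
eef_rot: [179.4, 0.4, -68.5]
contact_force: [-0.7, -0.4, -0.8]
gripper_width: 0.0007
time_s: 12.5
tcp_pos: [0.4756, -0.2693, -0.0102]
eef_rot: [179.2, 0.6, -68.6]
contact_force: [-0.3, 0.2, 0.3]
gripper_width: 0.0003
```

```bash
python3 -m handwheel '[0.3,-0.1,0.5,0.01,-0.01,0,0.3,-0.1,0.5,0.01,-0.01,0]'|sed -n '1,4p'; for i in 1 2 3; do python3 -m handwheel '[-0.15,0.4,0,0,0,0,-0.15,0.4,0,0,0,0]' | sed -n '2p;4p'; done
```

```text
time_s: 12.7
tcp_pos: [0.4796, -0.2711, -0.0035]
eef_rot: [-180.0, 0.9, -68.6]
contact_force: [0.5, -0.3, 1.0]
tcp_pos: [0.4784, -0.2671, -0.0024]
contact_force: [-0.6, -0.6, 0.1]
tcp_pos: [0.4775, -0.2635, -0.0019]
contact_force: [0.8, -8.0, -2.1]
tcp_pos: [0.4761, -0.26, -0.0016]
contact_force: [0.7, -7.5, -3.2]
```

```bash
python3 -m handwheel '[-0.15,0.4,-0.2,0,0,0,-0.3,0.8,-0.3,0,0,0,-0.45,1.2,-0.3,0,0,0,-0.6,1.6,-0.3,0,0,0,-0.75,1.95,-0.3,0,0,0,-0.9,2.3,-0.3,0,0,0,-1.05,2.65,-0.3,0,0,0,-1.16,3,-0.3,0,0,0]'; python3 -m handwheel '[0,0,0,0,0,0,0,0,0,0,0,0]'; python3 snap.py i
```

```text
time_s: 14.1
tcp_pos: [0.4637, -0.2295, -0.0049]
eef_rot: [-179.9, 0.7, -68.6]
contact_force: [-0.8, 0.3, -0.1]
gripper_width: 0.0004
time_s: 14.3
tcp_pos: [0.4634, -0.2294, -0.005]
eef_rot: [-179.9, 0.7, -68.6]
contact_force: [0.0, -0.5, -0.3]
gripper_width: 0.0004
```

View pics/i_side.png

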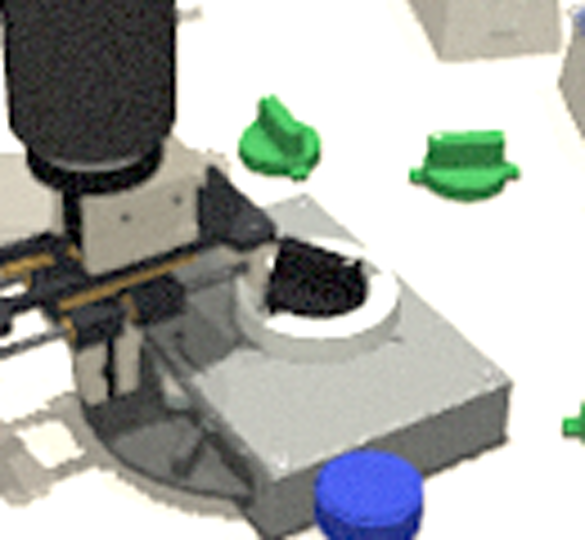

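```bash
python3 -m handwheel '[0,0,1.5,0,0,0,0,0,3,0,0,0,0.8,-2,3,0,0,0,1.6,-4.1,3,0,0,0,1.6,-4.1,3,0,0,0,1.6,-4.1,1,0,0,0,1.6,-4.1,0,0,0,0,1.6,-4.1,0,0,0,0]'
```

```text
time_s: 15.2
tcp_pos: [0.4779, -0.27, -0.0066]
eef_rot: [179.9, 0.8, -68.6]
contact_force: [0.7, 0.8, 1.3]
gripper_width: 0.0004
```

Second click: push 43 mm, with a force check part-way.

```bash
python3 -m handwheel '[-0.15,0.4,0.2,0,0,0,-0.3,0.8,0.2,0,0,0,-0.4,1.1,0.2,0,0,0]';  python3 -m handwheel '[-0.15,0.4,0,0,0,0,-0.3,0.8,0,0,0,0,-0.45,1.2,0,0,0,0,-0.6,1.6,0,0,0,0,-0.75,1.95,0,0,0,0,-0.9,2.3,0,0,0,0,-1.05,2.65,0,0,0,0,-1.16,2.95,0,0,0,0]'; python3 -m handwheel '[0,0,0,0,0,0,0,0,0,0,0,0]'; python3 snap.py j
```

```text
time_s: 15.5
tcp_pos: [0.4742, -0.2596, -0.0039]
eef_rot: [180.0, 0.7, -68.6]
contact_force: [0.1, -9.1, -4.9]
gripper_width: 0.0004
time_s: 16.3
tcp_pos: [0.4621, -0.2297, -0.0039]
eef_rot: [179.9, 0.7, -68.5]
contact_force: [0.0, 0.2, -0.9]
gripper_width: 0.0001
time_s: 16.5
tcp_pos: [0.462, -0.2296, -0.0039]
eef_rot: [179.9, 0.7, -68.5]
contact_force: [-0.3, -0.1, 0.5]
gripper_width: 0.0005
```

View pics/j_side.png

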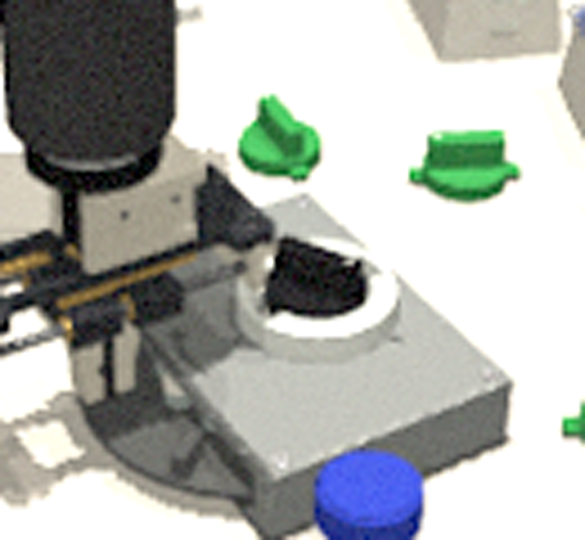

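Click 2 snapped: the right rib is again at (185,460) and the force is zero. Next is click 3.

```bash
python3 -m handwheel '[0,0,1.5,0,0,0,0,0,3,0,0,0,0.8,-2,3,0,0,0,1.7,-4.1,3,0,0,0,1.7,-4.1,3,0,0,0,1.7,-4.1,1,0,0,0,1.7,-4.1,0,0,0,0,1.7,-4.1,0,0,0,0]'; python3 -m handwheel '[-0.15,0.4,0.1,0,0,0,-0.3,0.8,0.1,0,0,0,-0.4,1.1,0.1,0,0,0]';  python3 -m handwheel '[-0.15,0.4,0,0,0,0,-0.3,0.8,0,0,0,0,-0.45,1.2,0,0,0,0,-0.6,1.6,0,0,0,0,-0.75,1.95,0,0,0,0,-0.9,2.3,0,0,0,0,-1.05,2.65,0,0,0,0,-1.16,2.95,0,0,0,0]'; python3 -m handwheel '[0,0,0,0,0,0,0,0,0,0,0,0]'; python3 snap.py k
```

```text
time_s: 17.4
tcp_pos: [0.4775, -0.2703, -0.0055]
eef_rot: [179.8, 0.8, -68.6]
contact_force: [-1.4, -0.3, -0.9]
gripper_width: 0.0006
time_s: 17.7
tcp_pos: [0.4738, -0.2599, -0.0039]
eef_rot: [179.8, 0.7, -68.5]
contact_force: [1.0, -8.4, -5.2]
gripper_width: 0.0001
time_s: 18.5
tcp_pos: [0.4617, -0.2299, -0.0039]
eef_rot: [179.7, 0.8, -68.5]
contact_force: [-0.1, -1.0, 0.1]
gripper_width: 0.0
time_s: 18.7
tcp_pos: [0.4616, -0.2298, -0.0039]
eef_rot: [179.7, 0.8, -68.5]
contact_force: [0.5, 0.1, -0.4]
gripper_width: 0.0004
```

View pics/k_side.png

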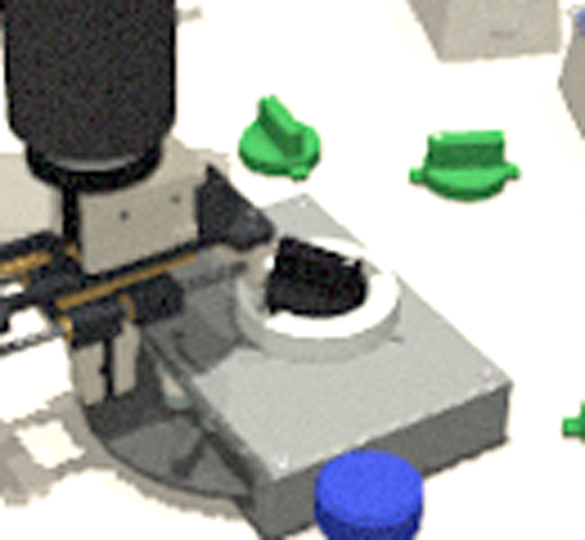

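Click 3 looks the same, with the ribs at rest and no force. Click 4, followed by lifting clear and checking.

```bash
python3 -m handwheel '[0,0,1.5,0,0,0,0,0,3,0,0,0,0.8,-2,3,0,0,0,1.75,-4.1,3,0,0,0,1.75,-4.1,3,0,0,0,1.75,-4.1,1,0,0,0,1.75,-4.1,0,0,0,0,1.75,-4.1,0,0,0,0]'; python3 -m handwheel '[-0.15,0.4,0.1,0,0,0,-0.3,0.8,0.1,0,0,0,-0.4,1.1,0.1,0,0,0]';  python3 -m handwheel '[-0.15,0.4,0,0,0,0,-0.3,0.8,0,0,0,0,-0.45,1.2,0,0,0,0,-0.6,1.6,0,0,0,0,-0.75,1.95,0,0,0,0,-0.9,2.3,0,0,0,0,-1.05,2.65,0,0,0,0,-1.16,2.95,0,0,0,0]'; python3 -m handwheel '[0,0,0,0,0,0,0,0,0,0,0,0]'; python3 -m handwheel '[0,0,2,0,0,0,0,0,6,0,0,0,0,0,11,0,0,0,-5,0,14,0,0,0,-7,0,16,0,0,0,-7,0,16,0,0,0]'; python3 snap.py l
```

```text
time_s: 19.6
tcp_pos: [0.4775, -0.2705, -0.0056]
eef_rot: [179.6, 0.9, -68.5]
contact_force: [-0.7, -0.7, -0.3]
gripper_width: 0.0006
time_s: 19.9
tcp_pos: [0.4738, -0.2601, -0.004]
eef_rot: [179.6, 0.8, -68.5]
contact_force: [0.4, -9.3, -5.4]
gripper_width: 0.0003
time_s: 20.7
tcp_pos: [0.4617, -0.2302, -0.004]
eef_rot: [179.6, 0.8, -68.5]
contact_force: [0.5, -0.7, 0.0]
gripper_width: 0.0003
time_s: 20.9
tcp_pos: [0.4616, -0.23, -0.004]
eef_rot: [179.6, 0.8, -68.5]
contact_force: [0.2, 1.0, -0.2]
gripper_width: 0.0004
time_s: 21.5
tcp_pos: [0.3907, -0.2306, 0.1596]
eef_rot: [179.8, 0.6, -68.5]
contact_force: [0.2, -0.7, -0.3]
gripper_width: 0.0006
```

View pics/l_side.png

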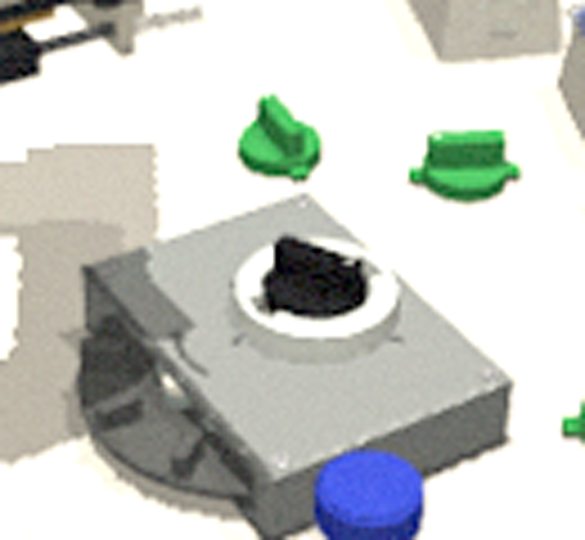

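View pics/l_top.png

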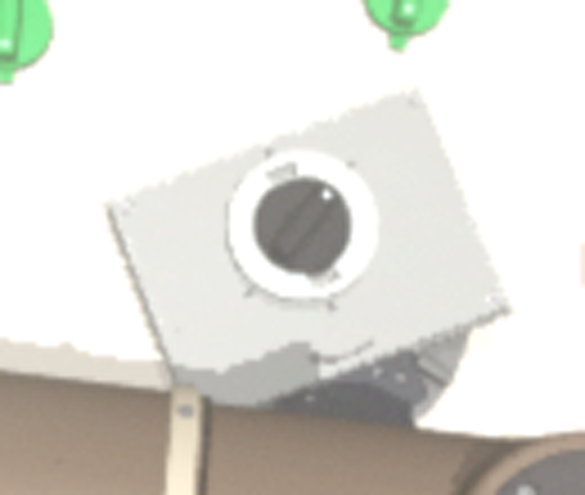

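```bash
python3 - <<'E'
from h import *
t=lambda u,v:((u+.5)/4.5-.5+230,(v+.5)/4.5-.5+150)
s=lambda u,v:((u+.5)/4.5-.5+200,(v+.5)/4.5-.5+150)
print(back("top",t(303,224),.072),back("side",s(316,286),.072), back("top",t(302,224),.074), back("top",t(302.5,223),.098))
print(((proj("top",(.5975,-.201,.098))-(230,150)+.5)*4.5-.5))
E
```

```text
[ 0.59635255 -0.20104688  0.072     ] [ 0.59726374 -0.20113606  0.072     ] [ 0.59603822 -0.20017746  0.074     ] [ 0.59300316 -0.19797335  0.098     ]
[307.16112785 216.14106004]
```

```bash
python3 -m handwheel '[4,0.6,0,0,0,0.13,8,1.2,0,0,0,0.26,12,1.8,0,0,0,0.4,16,2.4,0,0,0,0.52,20.6,2.96,0,0,-0.01,0.52,20.6,2.96,-3,0,-0.01,0.52,20.6,2.96,-5,0,-0.01,0.52,20.6,2.96,-5,0,-0.01,0.52]' 110 5;python3 snap.py m
```

```text
time_s: 22.4
tcp_pos: [0.5957, -0.2, 0.1011]
eef_rot: [179.9, 0.9, -38.7]
contact_force: [-0.9, -0.9, -0.8]
gripper_width: 0.0496
```

View pics/m_side.png

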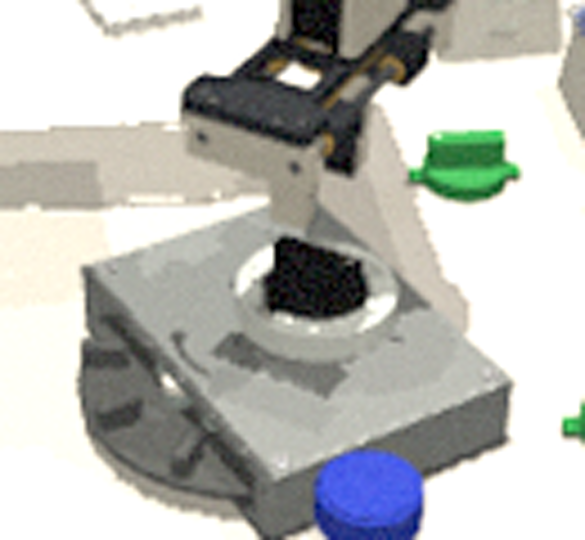

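```bash
python3 -m handwheel '[0,0,-2,-0.01,-0.012,0,0.1,-0.1,-4,-0.01,-0.012,0,0.1,-0.1,-5,-0.01,-0.012,0,0.1,-0.1,-5.6,-0.01,-0.012,0,0.1,-0.1,-5.6,-0.01,-0.012,0]'
```

```text
time_s: 23.0
tcp_pos: [0.599, -0.2019, 0.0497]
eef_rot: [-180.0, -0.4, -38.7]
contact_force: [0.9, -0.1, -0.1]
gripper_width: 0.0498
```

```bash
python3 -m handwheel '[0,0,0,0,0,0,0,0,0,0,0,0,0,0,0,0,0,0,0,0,0,0,0,0]' 255 5;python3 snap.py n
```

```text
time_s: 23.4
tcp_pos: [0.5993, -0.2019, 0.0502]
eef_rot: [-180.0, -0.4, -38.7]
contact_force: [-0.0, -0.2, 0.6]
gripper_width: 0.0236
```

View pics/n_side.png

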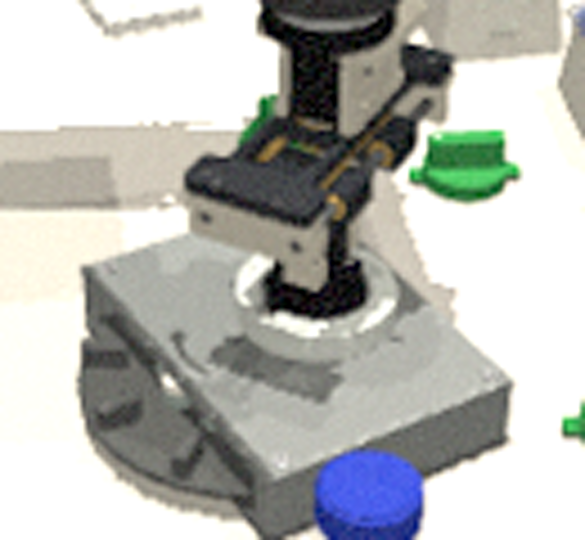

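```bash
python3 -m handwheel '[0,0,-0.5,0,0,0,0,0,-0.5,0,0,0]' 150 5; python3 -m handwheel '[0,0,0,0,0,0,0,0,0,0,0,0,0,0,0,0,0,0,0,0,0,0,0,0]' 255 5
```

```text
time_s: 23.7
tcp_pos: [0.5983, -0.202, 0.0443]
eef_rot: [180.0, -0.3, -38.7]
contact_force: [-0.4, 0.2, -0.3]
gripper_width: 0.0269
time_s: 24.1
tcp_pos: [0.5984, -0.2019, 0.0442]
eef_rot: [180.0, -0.3, -38.7]
contact_force: [1.2, 0.0, -1.6]
gripper_width: 0.0162
```

```bash
python3 -m handwheel '[0,0,0,0,0,0,0,0,0,0,0,0,0,0,0,0,0,0]' 255 60; python3 -m handwheel '[0,0,-0.3,0,0,0,0,0,-0.6,0,0,0,0,0,-0.8,0,0,0,0,0,-0.8,0,0,0]'
```

```text
time_s: 24.4
tcp_pos: [0.5984, -0.2019, 0.0442]
eef_rot: [180.0, -0.3, -38.7]
contact_force: [-0.0, -0.6, 0.1]
gripper_width: 0.0156
time_s: 24.8
tcp_pos: [0.5986, -0.202, 0.0374]
eef_rot: [180.0, -0.4, -38.7]
contact_force: [-3.9, 3.3, 11.8]
gripper_width: 0.0155
```

```bash
python3 -m handwheel '[0,0,-0.17,0,0,0,0,0,-0.17,0,0,0.06,0,0,-0.17,0,0,0.12,0,0,-0.17,0,0,0.2,0,0,-0.17,0,0,0.2]'; python3 -c "
from plant import sensors; print(sensors.get_state()['moment'])"
```

```text
time_s: 25.3
tcp_pos: [0.6003, -0.2024, 0.0378]
eef_rot: [-180.0, -0.6, -27.0]
contact_force: [-1.6, 0.4, 10.7]
gripper_width: 0.0152
[0.36046198 0.54574157 0.03280898]
```

```bash
python3 -m handwheel '[-0.1,0.05,-0.25,0,0,0.05,-0.1,0.05,-0.25,0,0,0.12,-0.1,0.05,-0.25,0,0,0.2,-0.1,0.05,-0.25,0,0,0.2]'; python3 -c "
from plant import sensors; print(sensors.get_state()['moment'])"; python3 snap.py p
```

```text
time_s: 25.7
tcp_pos: [0.6007, -0.2024, 0.0374]
eef_rot: [180.0, -0.8, -15.4]
contact_force: [-1.5, 0.1, 10.8]
gripper_width: 0.0151
[ 0.23751271  0.87893866 -0.04056848]
```

View pics/p_side.png

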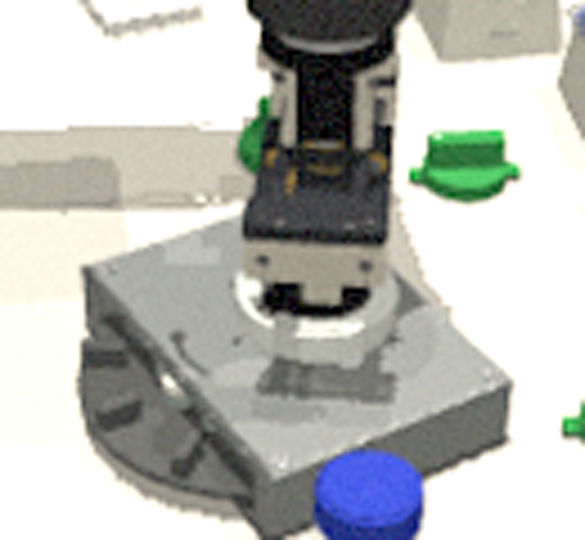

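View pics/p_top.png

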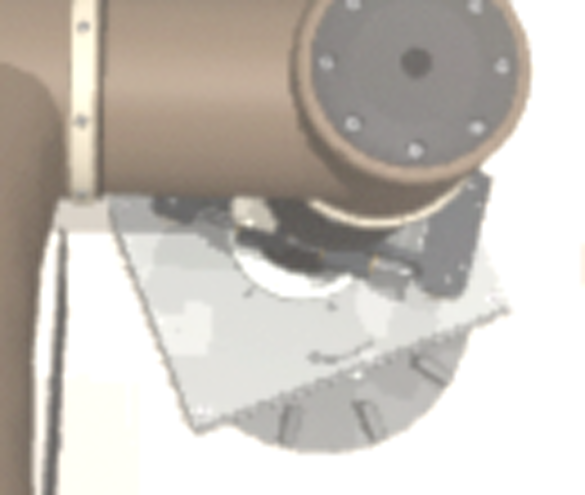

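```bash
python3 -m handwheel '[-0.1,0.05,-0.35,0,0.01,0.05,-0.2,0.05,-0.35,0,0.013,0.14,-0.2,0.05,-0.35,0,0.013,0.24,-0.2,0.05,-0.35,0,0.013,0.34,-0.2,0.05,-0.35,0,0.013,0.34]'; python3 -c "
from plant import sensors; print(sensors.get_state()['moment'])"
```

```text
time_s: 26.3
tcp_pos: [0.6005, -0.2025, 0.0363]
eef_rot: [179.8, -0.2, 4.2]
contact_force: [-1.3, 0.9, 12.8]
gripper_width: 0.015
[0.0920969  0.76683488 0.02810887]
```

```bash
python3 -m handwheel '[-0.1,0.05,-0.2,0,0,0.08,-0.1,0.05,-0.2,0,0,0.16,-0.1,0.05,-0.2,0,0,0.24,-0.1,0.05,-0.2,0,0,0.31,-0.1,0.05,-0.2,0,0,0.31]'; python3 -c "
from plant import sensors; print(sensors.get_state()['moment'])"; python3 snap.py q
```

```text
time_s: 26.8
tcp_pos: [0.6008, -0.2024, 0.0365]
eef_rot: [179.7, -0.4, 22.2]
contact_force: [-3.2, 1.0, 12.5]
gripper_width: 0.0155
[0.42918305 0.97083287 0.09364635]
```

View pics/q_side.png

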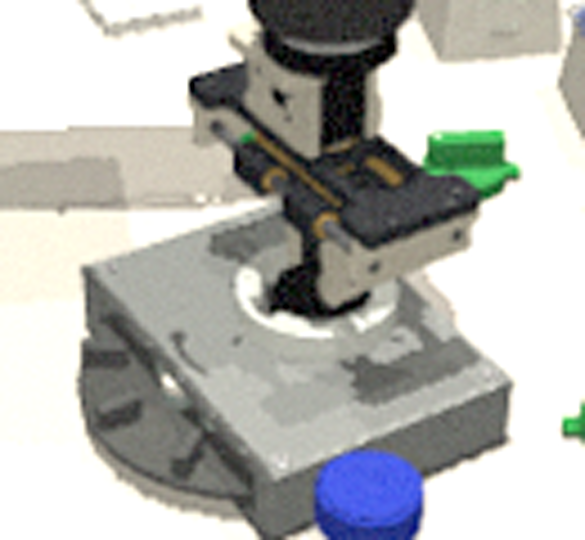

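```bash
python3 -m handwheel '[-0.1,0.05,0.4,0,0,-0.01,-0.15,0.05,0.8,0,0,-0.01,-0.15,0.05,1.2,0,0,-0.01,-0.15,0.05,1.2,0,0,-0.01]'; python3 -c "
from plant import sensors; print(sensors.get_state()['moment'])"
```

```text
time_s: 27.3
tcp_pos: [0.5993, -0.2019, 0.0487]
eef_rot: [179.7, -0.4, 21.5]
contact_force: [-0.3, 0.5, -1.9]
gripper_width: 0.0154
[-0.08066579  0.02231123  0.02699346]
```

```bash
python3 -m handwheel '[0,0,1,0,0,0,0,0,2,0,0,0,0,0,4,0,0,0,0,0,7,0,0,0,0,0,9,0,0,0,0,0,9,0,0,0]'; python3 snap.py s
```

```text
time_s: 27.9
tcp_pos: [0.6015, -0.2023, 0.1431]
eef_rot: [179.5, -0.7, 21.5]
contact_force: [0.5, 0.2, -0.6]
gripper_width: 0.0155
```

View pics/s_side.png

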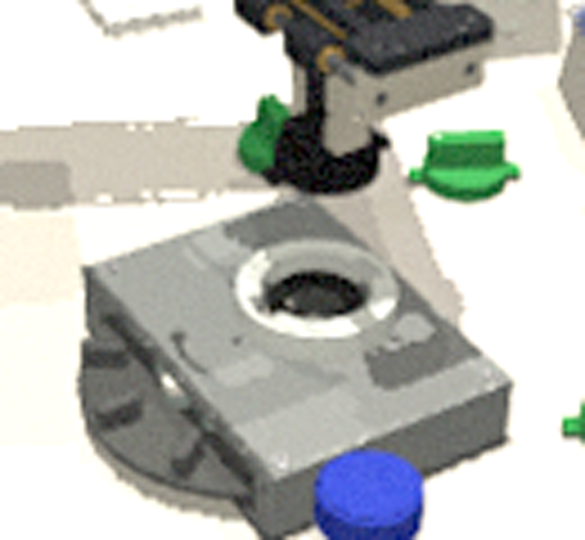

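```bash
python3 -m handwheel '[-2,3,0,0,0,0,-5,7,0,0,0,0,-8,11,0,0,0,0,-11,15,0,0,0,0,-13,18,0,0,0.01,0,-14.1,19.2,0,0.003,0.014,0,-14.1,19.2,-2,0.003,0.014,0,-14.1,19.2,-4,0.003,0.014,0]'; python3 -m handwheel '[0,0,-3,0,0,0,0,0,-6,0,0,0,0,0,-8,0,0,0,0,0,-8,0,0,0]'; python3 snap.py t; python3 - <<'E'
import cv2
from plant import viewer
cv2.imwrite("pics/t_full.png",viewer.capture("side")["img"][:,:,::-1])
E
```

```text
time_s: 28.8
tcp_pos: [0.458, -0.009, 0.0989]
eef_rot: [-179.8, 0.2, 21.6]
contact_force: [0.8, 0.4, -1.9]
gripper_width: 0.0153
time_s: 29.2
tcp_pos: [0.4549, -0.0101, 0.0159]
eef_rot: [-179.8, 0.6, 21.5]
contact_force: [-1.1, -0.4, -1.1]
gripper_width: 0.0157
```

View pics/t_full.png

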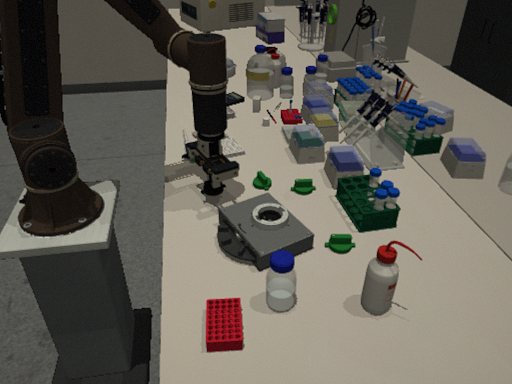

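```bash
python3 -m handwheel '[0.1,0,-0.8,0.004,-0.01,0,0.1,0,-1.6,0.004,-0.01,0,0.1,0,-2.2,0.004,-0.01,0,0.1,0,-2.4,0.004,-0.01,0,0.1,0,-2.4,0.004,-0.01,0]'; for i in 1 2 3 4 5; do python3 -m handwheel '[0,0,-0.2,0,0,0,0,0,-0.2,0,0,0]' | sed -n '2,4p'; done
```

```text
time_s: 29.85
tcp_pos: [0.4592, -0.009, -0.0047]
eef_rot: [-179.8, -0.4, 21.6]
contact_force: [0.1, -0.5, -1.8]
gripper_width: 0.0156
tcp_pos: [0.4593, -0.009, -0.0067]
eef_rot: [-179.8, -0.4, 21.6]
contact_force: [-0.0, -0.5, -1.1]
tcp_pos: [0.4592, -0.009, -0.0088]
eef_rot: [-179.8, -0.4, 21.6]
contact_force: [-0.8, -0.2, -1.9]
tcp_pos: [0.459, -0.0091, -0.0111]
eef_rot: [-179.8, -0.4, 21.6]
contact_force: [-0.3, 0.2, -0.6]
tcp_pos: [0.4589, -0.0091, -0.0133]
eef_rot: [-179.8, -0.4, 21.6]
contact_force: [-0.3, -0.4, -1.9]
tcp_pos: [0.4591, -0.0091, -0.0149]
eef_rot: [-179.8, -0.4, 21.6]
contact_force: [-2.1, 1.2, 6.7]
```

Touched down at the expected height. Release gently.

```bash
python3 -m handwheel '[0,0,0,0,0,0,0,0,0,0,0,0]' 255 5;  python3 -m handwheel '[0,0,0,0,0,0,0,0,0,0,0,0,0,0,0,0,0,0,0,0,0,0,0,0,0,0,0.0,0,0,0]' 130 5; python3 -m handwheel '[0,0,2,0,0,0,0,0,4,0,0,0,0,0,7,0,0,0,0,0,11,0,0,0,-3,4,14,0,0,0,-6,8,17,0,0,0,-6,12,17,0,0,0]'; python3 - <<'E'
import cv2
from plant import viewer
for n in ("side","top"):
    a=viewer.capture(n)["img"][:,:,::-1]; cv2.imwrite(f"pics/u_{n}.png",a)
a=cv2.imread("pics/u_side.png")[140:290,150:350]; cv2.imwrite("pics/u2.png",cv2.resize(cv2.convertScaleAbs(a,alpha=1.6),None,fx=4,fy=4,interpolation=cv2.INTER_CUBIC))
E
```

```text
time_s: 31.05
tcp_pos: [0.4592, -0.009, -0.0149]
eef_rot: [-179.8, -0.4, 21.6]
contact_force: [-0.5, 0.8, 1.4]
gripper_width: 0.0161
time_s: 31.55
tcp_pos: [0.4591, -0.009, -0.0149]
eef_rot: [-179.8, -0.4, 21.6]
contact_force: [-0.9, -0.1, -0.4]
gripper_width: 0.0424
time_s: 32.25
tcp_pos: [0.3987, 0.1086, 0.1574]
eef_rot: [-179.8, -0.6, 21.5]
contact_force: [2.3, 1.3, 0.9]
gripper_width: 0.0428
```

View pics/u2.png

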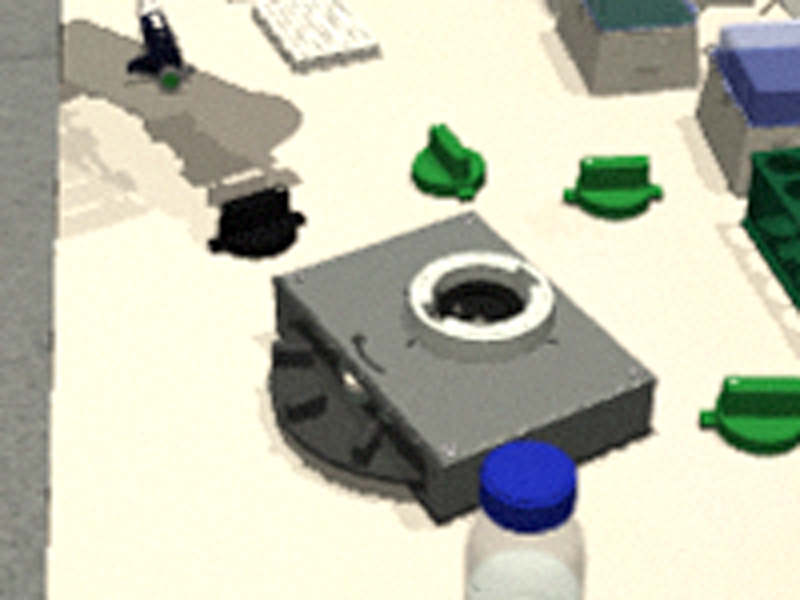

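View pics/u_top.png

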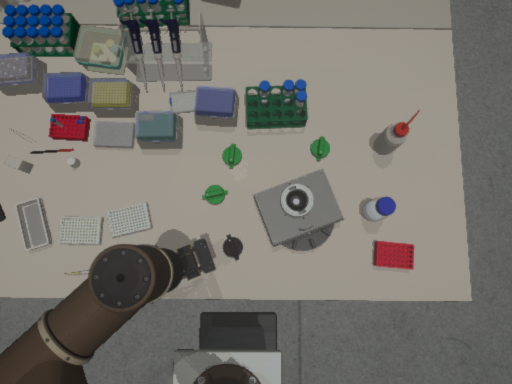

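```bash
python3 -m handwheel '[0,0,0,0,0,0,0,0,0,0,0,0]' && python3 -c "
from plant import r; print(r.close_job())"
```

```text
time_s: 32.55
tcp_pos: [0.4, 0.1133, 0.1569]
eef_rot: [-179.7, -0.7, 21.9]
contact_force: [0.0, 0.2, 0.3]
gripper_width: 0.0427
the job is handed in; nothing more can be done
None
```

The job is done and handed in at about 33 s; `close_job` reported no verdict.

- **Wheel:** I pushed it clockwise four clicks. Each push showed about 8–9 N at first, dropping to about zero after the snap. The count of four rests on these force readings, because the ribs look the same after every click. The cap was still locked after the fourth click.
- **Cap:** I gripped it by the bar, pressed it down about 7–8 mm (up to about 13 N) and turned it 60° counter-clockwise, with almost no resisting torque. I then lifted it off and set it down at about (0.459, -0.009), roughly 0.24 m from the port. I read about 7 N of contact before releasing.
- **Last checks:** The final pictures showed the cap upright on the bench and the wheel resting in a click. The plate, bottle and small rack showed no visible movement, and the arm was clear of everything.

**Disagreement found:** The fingertips actually sit about 35 mm above the TCP position the robot reports. The camera suggested this and a touch on the bench confirmed it (38 N peak on the last step, against the 40 N limit on arm and gripper body). My first two wheel passes therefore went over the ribs without touching, and I corrected for the offset from then on.

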